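# Lock a lamp collar in the L-slot fixture

## Task

Lock the brass lamp collar into the bench fixture: with your fingertips push the square-headed steel pin along the long leg of its L-shaped slot to the corner, then push it sideways to the very end of the short leg. Only push the pin, never pinch it between the fingers, and leave the collar and the other loose things on the bench undisturbed; finish with the hand clear of everything.

Things in the scene. Friction and masses are not known exactly. Their poses are not given: they have to be found in the camera images.
- fixture: Collar lock fixture, fixed to the bench. Origin: on the bench, under the pin's place at the closed start of the long leg. z up; x along the long leg, start to corner, roughly away from the robot (turned up to 0.4 rad); y along the short leg, corner to end (left, looking along x). Steel base 10 mm thick, x -45 to 190, y -55 to 70 mm; collar on a 32 mm spigot at x 140, y 0.
- pin_head (a point): Centre of the top of the pin's square steel head, 94 mm above the bench. Head 24 x 24 mm, 38 mm tall (underside 4 mm over the slot plate), sides parallel to the fixture's x and y; a 10 mm stem passes through the slot. The captive pin cannot tip or turn; it slides with 2.5 N friction along the long leg, 2 N along the short, stays where left, and stops hard at the ends.
- slot_corner (a point): Pin axis position at the corner of the L, at the plate's top face: fixture x 70 mm, y 0. The flat aluminium slot plate covers fixture x -40 to 100, y -47 to 62 mm, top face 52 mm above the bench, 6 mm thick; slot 14 mm wide. The pin can enter the short leg only within 2 mm of the long leg's end.
- slot_end (a point): Where the pin's axis stands at the end of the short leg (locked): at the plate's top face, fixture x 70 mm, y 35 mm.
- carriage (a joint): Travel of the pin along the long leg in m: 0 at the closed start, 0.070 at the corner. It starts between 0 and 0.020. The pin takes a forked steel carriage under the plate with it, whose two prongs slide over the collar's flange without touching it.
- pin (a joint): Travel of the pin along the short leg in m: 0 in the long leg, 0.035 at the short leg's end.
- collar: Brass lamp collar on the fixture's spigot, loose: 34 mm tall, 48 mm round body on an eight-sided 72 mm flange 5 mm thick. Origin: centre of its underside, 10 mm above the bench. Its top is 44 mm above the bench. Leave it alone.
- screwdriver: Bystander: flat screwdriver, 190 mm long, lying loose on the bench at the right side of the fixture, roughly along it. Origin near its middle, underside.
- punch: Bystander: square steel punch 112 mm long, 12 mm thick, lying loose on the bench at the left side of the fixture. Origin on its underside near the middle.
- shade: Bystander: amber mosaic glass shade, 120 mm wide, 115 mm tall, upright, loose on the bench to the left or right. Origin: centre of its underside.
- hanging_cup: Bystander: riveted copper hanging cup, 98 mm wide, 73 mm tall over its lugs, upright, loose on the bench on the side opposite the shade. Origin: centre of its underside.
- spare_collar: Bystander: plain brass ring, 56 mm wide, 24 mm tall, loose on the bench at the robot-side left or right of the fixture. Origin: centre of its underside.
- finial: Bystander: turned brass finial, 36 mm wide, 58 mm tall, loose on the bench at the robot-side left or right of the fixture. Origin: centre of its underside.

How it is judged:
By the outcome, as a careful person would: the job done as asked, in the order asked, and still so for the second after the job is handed in, with the robot touching nothing.
It also fails if it takes over 42 s, if anything falls off the work surface, if the arm or the gripper's body presses on something with over 40 N, if the wrist force passes 120 N, or if a joint passes its speed limit or range.

## Robot

A 6-joint arm with a two-finger parallel gripper is mounted at the origin on the work surface. World frame = base frame: x ahead of the robot, y to its left, z up, the work surface at z = 0. Lengths are in m, angles in rad, forces in N, time in s.
With the tool pointing down it reaches from about 0.35 to 0.775 m from the base axis. Payload 7.3 kg.
Tool frame: the origin (TCP) lies at the centre of the arm's flange, where the gripper is bolted on; the fingertips stand 178 mm ahead of it and the grasp point (between the pads) lies 159 mm ahead of it; z points along the fingers, y is the line along which they close (so a half turn about z gives the same grasp; the last joint's range is limited). The gripper opens to 92 mm and grips with 3 to 60 N. Pads are 19 mm wide; open, the fingers measure 130 mm over their backs; the gripper's body (75 mm by 190 mm) begins 47 mm behind the grasp point.
Start: joints at [-1.327, 0.342, 1.524, -0, 1.275, -0.146], TCP at [0.2, -0.486, 0.405] pointing down, gripper open.
Joint ranges: [-2.53, 2.53], [-0.77, 2.02], [0.04, 2.7], [-1, 4.14], [0.28, 2.66], [-3.11, 3.11]. Speed limits (rad/s): [2.57, 2.57, 3.14, 3.14, 3.14, 3.14].

## Interface

Orientations are given as a unit quaternion [x, y, z, w].
In Python, from bench import ctrl gives the robot as it stands.
- The arm moves only by the tool step_arm, never from a script. Its argument "targets" is a list of rows, each a list of 5 numbers: the opening, from 0 (shut) to 1 (fully open), then the shift along the world's x, y, z in mm, then the turn about the world's z in degrees. In form: [[grip, dx, dy, dz, turn], ...]. A call has 1 to 20 rows; each row shifts and turns the commanded pose from where the row before left it; what a row does not reach is not made up. A row lasts 1/12 s, in which the tool goes at most 41.7 mm and 7.16 degrees, less where a joint would pass 70% of its speed; a pose out of reach is approached as far as the arm can. A call with a gripper value outside its range is refused whole. The fingers move at their own pace and stop on an object; "grip_force" is the grip in N (left out, the last holds). Time passes only in rows, so rows that do not move let the fingers close. It gives the time, the measured TCP pose, the force, the opening and the grip force at its end, in the units of the state.
- ctrl.read_state(): the state, without advancing time (a new reading comes with each control period).
- ctrl.grab_frame(name): name is "side" or "top" or "wrist"; returns a dict with "image" (400x640x3 uint8, blue, green, red), "fov_y" (degrees; the focal length in pixels is half the picture's height over the tangent of half this angle, whatever the lens; pixels are square), "cx", "cy" (the principal point, pixels), "k1" (the pictures are not rectified: a ray, as slopes to the right and down, at radius r is drawn at 1 + k1 r^2 times it, then the intrinsics apply), "world_to_cam" (4x4, takes a point from world to camera coordinates); the wrist camera has in their place "T_tool_cam" (4x4, takes a point from camera to tool coordinates, whose origin is the TCP and whose axes are the flange's). Camera axes: x right, y up, looking along -z (the intrinsics and any distortion apply to the point x, -y, -z); pixel columns grow to the right and rows downward; lengths in m; the calibration is good to about 2 mm. A picture is of the moment at which its call begins: read the wrist's pose just before it. There is no depth.
- ctrl.finish_job(): hands the job in; it is judged then, once.
Trained networks look in a picture, given as the dict that the camera call returned (one of the last four; its "shot" number tells which), for a name from the list of things; names that differ only in an ending like _2 or _b are one class to them, and where a whole thing is asked for, a point or a joint stands for the part that bears it (a point fixed in the world has none). Each returns a list of dicts, best first, with "p" (0 to 1); they miss things now and then, are a little off and sometimes report something else, mostly with a low value. They report only what shows in the picture. A call takes as long as a camera call.
- ctrl.boxes_of(target, picture): "rect" ([centre column, centre row, width, height] in pixels, round what is visible of it).
- ctrl.regions_of(target, picture): "pixels" (400x640 bool, what is visible of it) and "rect" ([centre column, centre row, width, height] in pixels, round what is visible of it).
The state is a dict: "time": time; "qpos": joint angles; "qd": joint speeds; "joint_torque": joint torques, N m; "tcp_pos": TCP position; "eef_rot": TCP orientation; "wrist_force": force on the tool from outside, world axes, zero at the start; "ft_torque": the same for the moment, N m; "width": finger opening in m; "gripper_force": force on a finger pad.
Only numpy, scipy, OpenCV 4.12 (cv2) and the standard library are available. Lean on these libraries where they do the work, as an engineer would, in place of code of your own. Each camera call takes 0.05 s, during which the arm holds its last target. There are 200 camera calls.

## Working session

There is one attempt and no reset: what is moved stays moved. The work goes in short steps, Python scripts to look and compute and a tool call to move; the robot and the scene stay as the last step left them, time stands still between calls to the robot, and variables do not carry over. Pictures are saved under pics/ and viewed, at most 10 in all, crops included, and the job is handed in when it is done.

Besides the shell and the picture viewer there is one more tool, called after ">>>" as name(argument=value, ...), one argument or row to a line, values as JSON. step_arm: Moves the arm, as the interface text tells. Its arguments: {"type":"object","properties":{"targets":{"type":"array"},"grip_force":{"type":"number"}},"required":["targets"]}

```bash
mkdir -p pics
cat > h.py <<'E'
import numpy as np, cv2
from bench import ctrl
def ray(f,u,v,T=None):
    "origin, direction in world"
    h=f["image"].shape[0]; F=h/2/np.tan(np.radians(f["fov_y"])/2)
    d=np.array([(u-f["cx"])/F,(v-f["cy"])/F]); s=d.copy()
    for _ in range(30): s=d/(1+f["k1"]*(s@s))
    c=np.array([s[0],-s[1],-1]); M=np.linalg.inv(f["world_to_cam"]) if T is None else T
    return M[:3,3],M[:3,:3]@c
def at_z(f,u,v,z,T=None):
    o,d=ray(f,u,v,T); return o+d*(z-o[2])/d[2]
def proj(f,P,T=None):
    W=f["world_to_cam"] if T is None else np.linalg.inv(T)
    c=W[:3,:3]@np.asarray(P)+W[:3,3]; s=np.array([c[0],-c[1]])/-c[2]
    h=f["image"].shape[0]; F=h/2/np.tan(np.radians(f["fov_y"])/2)
    return s*(1+f["k1"]*(s@s))*F+[f["cx"],f["cy"]]
E
python3 - <<'E'
from h import *
for n in("top","side"):
    f=ctrl.grab_frame(n); cv2.imwrite(f"pics/{n}0.png",f["image"])
    print(n,np.linalg.inv(f["world_to_cam"])[:3,3].round(3))
    for t in("pin_head","fixture","collar","screwdriver","punch","shade","hanging_cup","spare_collar","finial"):
        b=ctrl.boxes_of(t,f)
        print(t,[(np.round(x["rect"]),round(x["p"],2), at_z(f,*x["rect"][:2],.094 if t=="pin_head" else .03).round(3)) for x in b[:2]])
E
```

```text
top [0.413 0.008 1.146]
pin_head []
fixture [(array([282., 173.,  47.,  83.]), 0.78, array([0.585, 0.106, 0.03 ]))]
collar [(array([284., 150.,  27.,  27.]), 0.96, array([0.652, 0.104, 0.03 ])), (array([323., 183.,   8.,  64.]), 0.39, array([ 0.559, -0.011,  0.03 ]))]
screwdriver [(array([324., 193.,  10.,  46.]), 0.92, array([ 0.53 , -0.012,  0.03 ])), (array([286., 151.,  26.,  28.]), 0.25, array([0.648, 0.096, 0.03 ]))]
punch [(array([246., 176.,   9.,  38.]), 0.69, array([0.575, 0.208, 0.03 ]))]
shade [(array([475., 182.,  45.,  44.]), 0.73, array([ 0.572, -0.445,  0.03 ]))]
hanging_cup [(array([149., 214.,  40.,  33.]), 0.86, array([0.463, 0.476, 0.03 ]))]
spare_collar [(array([200., 259.,  19.,  20.]), 0.48, array([0.34 , 0.327, 0.03 ]))]
finial [(array([431., 262.,  20.,  12.]), 0.62, array([ 0.342, -0.317,  0.03 ]))]
side [ 0.286 -1.153  0.781]
pin_head [(array([315., 189.,  13.,  10.]), 0.49, array([0.514, 0.062, 0.094]))]
fixture [(array([336., 200.,  79.,  35.]), 0.75, array([0.586, 0.09 , 0.03 ]))]
collar [(array([278., 304.,  14.,  22.]), 0.35, array([ 0.345, -0.345,  0.03 ]))]
screwdriver [(array([332., 223.,  47.,  12.]), 0.83, array([ 0.545, -0.037,  0.03 ]))]
punch []
shade [(array([384., 312.,  56.,  59.]), 0.8, array([ 0.575, -0.42 ,  0.03 ])), (array([317., 189.,  11.,  11.]), 0.38, array([0.541, 0.175, 0.03 ]))]
hanging_cup [(array([283., 152.,  30.,  21.]), 0.97, array([0.469, 0.495, 0.03 ]))]
spare_collar [(array([252., 179.,  14.,  12.]), 0.66, array([0.335, 0.293, 0.03 ]))]
finial [(array([276., 304.,  17.,  18.]), 0.64, array([ 0.34 , -0.343,  0.03 ]))]
```

View pics/top0.png

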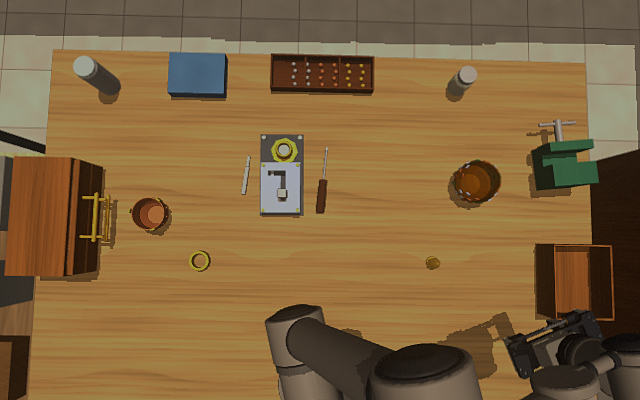

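View pics/side0.png

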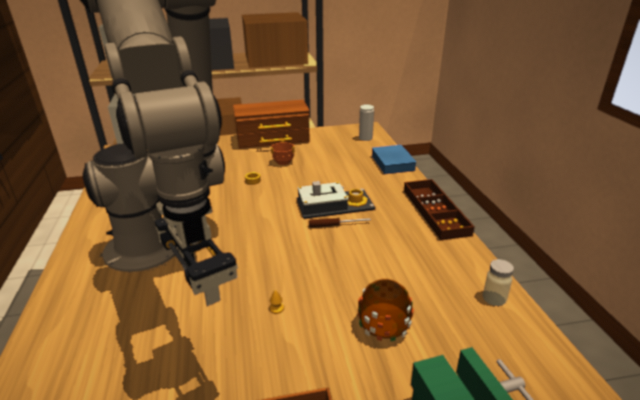

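The top view shows the fixture at (282,175), the pin head at about (282,193), and the collar at (284,150). The fixture is nearly aligned with world x. The shade is on the right, and the cup and ring are on the left.

>>> step_arm(
  targets=[
    [1,40,30,0,0],
    [1,40,30,0,0],
    [1,40,30,0,0],
    [1,40,30,0,0],
    [1,40,30,0,0],
    [1,0,40,0,0],
    [1,0,40,0,0],
    [1,0,40,0,0],
    [1,0,40,0,0],
    [1,0,40,0,0],
    [1,0,40,0,0],
    [1,0,40,0,0],
    [1,0,40,0,0],
    [1,0,40,0,0],
    [1,0,40,0,0],
    [0,0,30,0,0],
    [0,0,0,0,0],
    [0,0,0,0,0],
  ],
)

```text
time: 2.5
tcp_pos: [0.3659, 0.0706, 0.4049]
eef_rot: [0.981, 0.196, 0.0, 0.0]
wrist_force: [-0.5, 0.1, 0.1]
width: 0.0765
gripper_force: 0.0
```

```bash
cat >> h.py <<'E'
from scipy.spatial.transform import Rotation as R
def wrist():
    s=ctrl.read_state(); f=ctrl.grab_frame("wrist")
    T=np.eye(4); T[:3,:3]=R.from_quat(s["eef_rot"]).as_matrix(); T[:3,3]=s["tcp_pos"]
    return s,f,T@f["T_tool_cam"]
E
python3 - <<'E'
from h import *
s,f,T=wrist(); cv2.imwrite("pics/w1.png",f["image"]); np.save("T1",T)
M=R.from_quat(s["eef_rot"]).as_matrix(); print(s["time"],s["tcp_pos"],M.round(3),s["qpos"],s["width"]); print(f["T_tool_cam"].round(3))
for t in("pin_head","fixture","collar","screwdriver","punch"):
    print(t,[(np.round(x["rect"]),round(x["p"],2), at_z(f,*x["rect"][:2],.094 if t=="pin_head" else .03,T).round(3)) for x in ctrl.boxes_of(t,f)[:2]])
E
```

```text
2.5 [0.36594376 0.07062685 0.40487256] [[ 0.923  0.384  0.   ]
 [ 0.384 -0.923 -0.   ]
 [ 0.     0.    -1.   ]] [-1.56792216e-02  5.75013469e-02  1.89128436e+00 -3.40749700e-04
  1.19239455e+00  1.16119221e+00] 0.07647708789564843
[[ 0.     0.963  0.27   0.072]
 [ 1.    -0.     0.001  0.   ]
 [ 0.001  0.27  -0.963  0.02 ]
 [ 0.     0.     0.     1.   ]]
pin_head [(array([352.,  11.,  31.,  22.]), 0.65, array([0.509, 0.098, 0.094]))]
fixture [(array([338.,  46., 151.,  90.]), 0.96, array([0.491, 0.098, 0.03 ]))]
collar []
screwdriver [(array([445.,  51.,  72., 100.]), 0.84, array([ 0.528, -0.001,  0.03 ]))]
punch []
```

View pics/w1.png

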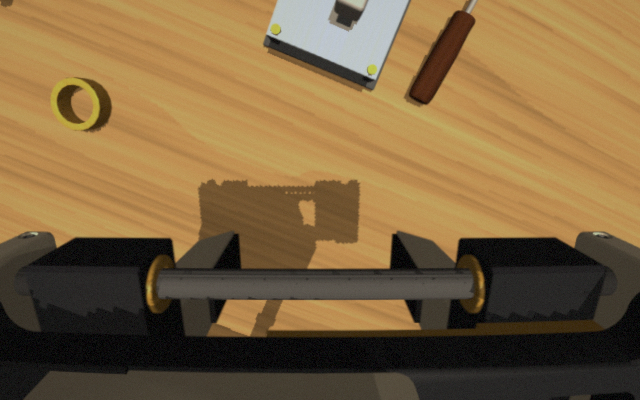

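The wrist camera sits ahead of the fingers. The head is only just in view at (352,11), with the plate's near edge at rows 40–85. I'll go higher and forward, and align the yaw.

>>> step_arm(
  targets=[
    [0,20,5,10,-5.6],
    [0,20,5,10,-5.6],
    [0,20,5,10,-5.6],
    [0,20,5,10,-5.6],
    [0,20,5,10,0],
    [0,15,5,10,0],
    [0,0,0,0,0],
    [0,0,0,0,0],
  ],
)

```text
time: 3.47
tcp_pos: [0.4815, 0.0986, 0.4643]
eef_rot: [1.0, -0.001, -0.0, 0.0]
wrist_force: [-0.9, -0.4, -0.1]
width: 0.0014
gripper_force: 0.0
```

Run:
```python
from h import *
s,f,T=wrist(); cv2.imwrite("pics/w2.png",f["image"]); np.save("T2",T)
import pickle; pickle.dump((s,f,T),open("w2.pkl","wb"))
M=R.from_quat(s["eef_rot"]).as_matrix(); print(s["time"],s["tcp_pos"],np.degrees(np.arctan2(M[1,0],M[0,0])),s["width"])
for t in("pin_head","fixture","collar"):
    print(t,[(np.round(x["rect"],1),round(x["p"],2), at_z(f,*x["rect"][:2],.094 if t=="pin_head" else .03,T).round(3)) for x in ctrl.boxes_of(t,f)[:2]])
```

```text
3.4667 [0.48147323 0.09861653 0.46428942] -0.12833485878384643 0.001444554570014073
pin_head [(array([311.7, 133.1,  23.6,  26.5]), 0.63, array([0.523, 0.101, 0.094]))]
fixture [(array([304.2,  87.8, 110.4, 173.3]), 0.94, array([0.57 , 0.111, 0.03 ]))]
collar [(array([308.1,  24. ,  66.7,  48. ]), 0.72, array([0.64 , 0.105, 0.03 ]))]
```

View pics/w2.png

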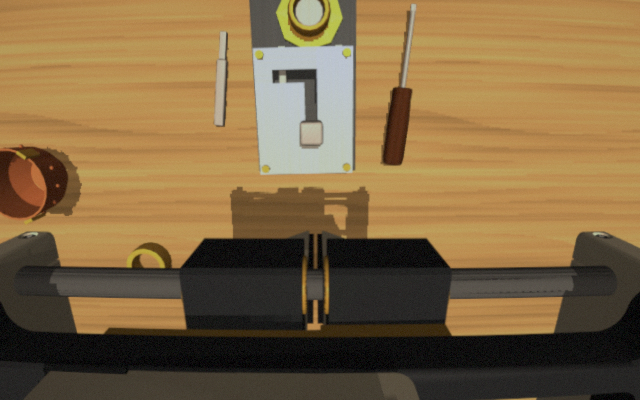

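The wrist view shows the head at (311,132), the slot corner at about (310,75), and the short leg running left to (275,76). The plate corners are roughly (253,48), (353,46), (260,174) and (354,173). Next is a fixture fit from the plate corners.

Run:
```python
from h import *
import pickle; s,f,T=pickle.load(open("w2.pkl","rb"))
g=cv2.cvtColor(f["image"],cv2.COLOR_BGR2HSV)
m=((g[...,1]<50)&(g[...,2]>140)).astype(np.uint8)*255; m[:40]=0;m[185:]=0;m[:,:235]=0;m[:,370:]=0
m=cv2.morphologyEx(m,cv2.MORPH_OPEN,np.ones((3,3)))
n,l,st,c=cv2.connectedComponentsWithStats(m); k=1+np.argmax(st[1:,4])
cnt=max(cv2.findContours((l==k).astype(np.uint8),0,1)[0],key=len)[:,0]
P=np.array([at_z(f,u,v,.052,T)[:2] for u,v in cnt],np.float32)
r=cv2.minAreaRect(P); print(st[k],r)  # expect 140 x 109
b=cv2.boxPoints(r);print(b)
a=r[2]; a=a-90*round(a/90)
th=np.radians(a); Rm=np.array([[np.cos(th),-np.sin(th)],[np.sin(th),np.cos(th)]])
o=np.array(r[0])-Rm@[.030,.0075]
print("yaw",a,"origin",o,"corner",o+Rm@[.07,0],"end",o+Rm@[.07,.035])
h=np.array([at_z(f,u,v,.094,T)[:2] for u,v in [(300.5,122),(322.5,122),(300.5,143.5),(322.5,143.5)]]);print(h,"head",h.mean(0),"in fixture",Rm.T@(h.mean(0)-o))
cv2.imwrite("pics/c.png",cv2.resize(f["image"][30:190,230:380],None,fx=3.7,fy=3.7,interpolation=cv2.INTER_NEAREST))
```

```text
[  253    45   100   129 10741] ((0.5431239604949951, 0.11034846305847168), (0.14083701372146606, 0.10914028435945511), 1.1044189929962158)
[[0.4716667  0.16355118]
 [0.47377038 0.05443118]
 [0.6145812  0.05714574]
 [0.61247754 0.16626576]]
yaw 1.1044189929962158 origin [0.51327409 0.10227162] corner [0.58326109 0.10362084] end [0.58258648 0.13861434]
[[0.53426583 0.11263021]
 [0.53421522 0.09030954]
 [0.51250462 0.11290827]
 [0.51245503 0.09023346]] head [0.52336017 0.10152037] in fixture [ 0.01006973 -0.00094551]
```

View pics/c.png

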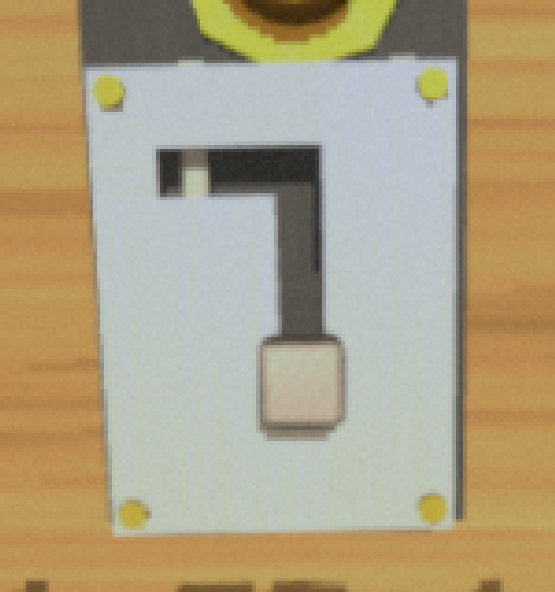

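The fit matches the plate size (141×109 mm). Yaw is 1.1° and the head sits 10 mm along the long leg, with the path clear. I'll come down behind the head with the fingers closed.

>>> step_arm(
  targets=[
    [0,0,2.5,-36,1.2],
    [0,0,0,-36,0],
    [0,0,0,-36,0],
    [0,0,0,-36,0],
    [0,0,0,-36,0],
    [0,0,0,-25,0],
    [0,0,0,-15,0],
    [0,0,0,0,0],
    [0,0,0,0,0],
  ],
)

```text
time: 4.42
tcp_pos: [0.4807, 0.1017, 0.2446]
eef_rot: [1.0, 0.01, -0.001, 0.0]
wrist_force: [-0.2, -0.1, -0.4]
width: 0.0004
gripper_force: 0.0
```

>>> step_arm(
  targets=[
    [0,8,0.1,0,0],
    [0,5,0.1,0,0],
    [0,5,0.1,0,0],
    [0,5,0.1,0,0],
    [0,0,0,0,0],
  ],
)

```text
time: 4.83
tcp_pos: [0.5052, 0.1023, 0.2454]
eef_rot: [1.0, 0.01, 0.001, 0.0]
wrist_force: [0.3, 0.1, 0.7]
width: 0.0004
gripper_force: 0.0
```

>>> step_arm(
  targets=[
    [0,5,0.1,0,0],
    [0,5,0.1,0,0],
    [0,5,0.1,0,0],
  ],
)

```text
time: 5.08
tcp_pos: [0.5194, 0.1026, 0.2448]
eef_rot: [1.0, 0.01, -0.0, 0.0]
wrist_force: [-2.2, -0.2, 1.9]
width: 0.0007
gripper_force: 1.4
```

>>> step_arm(
  targets=[
    [0,5,0.1,0,0],
    [0,5,0.1,0,0],
    [0,5,0.1,0,0],
    [0,5,0.1,0,0],
    [0,5,0.1,0,0],
    [0,5,0.1,0,0],
  ],
)

```text
time: 5.58
tcp_pos: [0.5497, 0.1032, 0.2447]
eef_rot: [1.0, 0.01, -0.0, 0.0]
wrist_force: [-1.6, 0.0, 2.6]
width: 0.0005
gripper_force: 1.4
```

>>> step_arm(
  targets=[
    [0,3,0,0,0],
    [0,3,0,0,0],
    [0,2,0,0,0],
    [0,2,0,0,0],
  ],
)

```text
time: 5.92
tcp_pos: [0.5593, 0.1033, 0.2446]
eef_rot: [1.0, 0.01, -0.0, -0.0]
wrist_force: [-3.2, 1.5, 2.2]
width: 0.0005
gripper_force: 1.3
```

>>> step_arm(
  targets=[
    [0,2,0,0,0],
    [0,1,0,0,0],
  ],
)

```text
time: 6.08
tcp_pos: [0.5615, 0.1033, 0.2446]
eef_rot: [1.0, 0.01, -0.002, -0.0]
wrist_force: [-10.1, 1.2, 7.3]
width: 0.0004
gripper_force: 4.9
```

>>> step_arm(
  targets=[
    [0,1,0,0,0],
    [0,0,0,0,0],
  ],
)

```text
time: 6.25
tcp_pos: [0.5618, 0.1034, 0.2446]
eef_rot: [1.0, 0.01, -0.003, 0.0]
wrist_force: [-9.1, 1.1, 6.8]
width: 0.0006
gripper_force: 5.2
```

The pin is at the corner stop: contact came at x 0.5618, as predicted. Now round to its right (−y) side.

>>> step_arm(
  targets=[
    [0,-6,0,0,0],
    [0,-8,0,0,0],
    [0,0,-15,0,0],
    [0,0,-15,0,0],
    [0,0,-15,0,0],
    [0,0,-3,0,0],
    [0,10,0,0,0],
    [0,15,0,0,0],
    [0,9,0,0,0],
    [0,0,0,0,0],
    [0,0,0,0,0],
  ],
)

```text
time: 7.17
tcp_pos: [0.583, 0.0555, 0.2445]
eef_rot: [1.0, 0.01, -0.0, 0.0]
wrist_force: [-0.8, -1.2, -0.4]
width: 0.0006
gripper_force: 0.0
```

Run:
```python
from h import *
f=ctrl.grab_frame("top"); print([proj(f,p) for p in ([.5833,.1036,.094],[.5826,.1386,.094])],[(x["rect"],x["p"]) for x in ctrl.boxes_of("pin_head",f)])
cv2.imwrite("pics/t2.png",cv2.resize(f["image"][110:230,220:370],None,fx=4,fy=4))
```

```text
[array([281.18404272, 170.13511623]), array([268.04181112, 170.1283184 ])] []
```

View pics/t2.png

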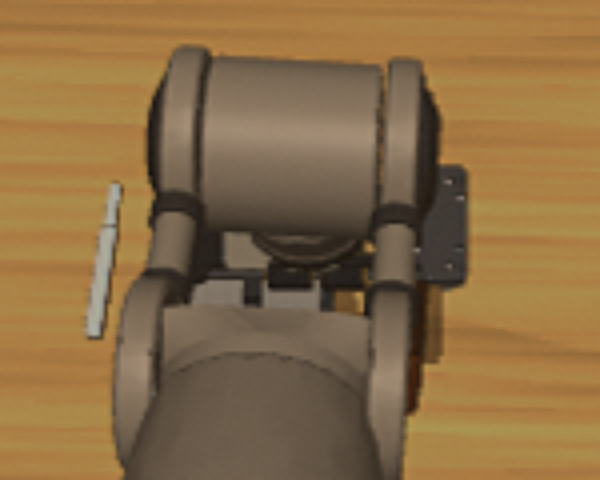

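The arm hides the pin in the top view, so I'll push sideways by feel.

>>> step_arm(
  targets=[
    [0,0,5,0,0],
    [0,0,5,0,0],
    [0,0,5,0,0],
    [0,0,4,0,0],
  ],
)

```text
time: 7.6
tcp_pos: [0.583, 0.075, 0.2448]
eef_rot: [1.0, 0.01, -0.0, 0.0]
wrist_force: [-0.7, -2.8, 0.4]
width: 0.0004
gripper_force: 1.2
```

>>> step_arm(
  targets=[
    [0,0,4,0,0],
    [0,0,4,0,0],
  ],
)

```text
time: 7.77
tcp_pos: [0.583, 0.0825, 0.2448]
eef_rot: [1.0, 0.01, -0.0, 0.0]
wrist_force: [-1.7, -2.2, 1.4]
width: 0.0007
gripper_force: 1.2
```

>>> step_arm(
  targets=[
    [0,0,4,0,0],
    [0,0,4,0,0],
  ],
)

```text
time: 7.93
tcp_pos: [0.583, 0.0905, 0.2447]
eef_rot: [1.0, 0.01, -0.0, 0.0]
wrist_force: [-2.0, -3.0, 1.5]
width: 0.0006
gripper_force: 1.2
```

>>> step_arm(
  targets=[
    [0,-0.1,4,0,0],
    [0,-0.1,4,0,0],
  ],
)

```text
time: 8.1
tcp_pos: [0.5829, 0.0985, 0.2447]
eef_rot: [1.0, 0.01, -0.0, 0.0]
wrist_force: [-1.7, -2.5, 1.2]
width: 0.0002
gripper_force: 1.2
```

>>> step_arm(
  targets=[
    [0,-0.1,3,0,0],
    [0,0,2,0,0],
    [0,0,2,0,0],
  ],
)

```text
time: 8.35
tcp_pos: [0.5828, 0.1054, 0.2447]
eef_rot: [1.0, 0.01, -0.0, 0.0]
wrist_force: [-1.8, -1.6, 1.1]
width: 0.0003
gripper_force: 1.1
```

>>> step_arm(
  targets=[
    [0,0,1.5,0,0],
    [0,0,1,0,0],
  ],
)

```text
time: 8.52
tcp_pos: [0.5828, 0.1078, 0.2447]
eef_rot: [1.0, 0.01, -0.0, 0.0]
wrist_force: [-1.6, -2.6, -0.2]
width: 0.0004
gripper_force: 1.0
```

>>> step_arm(
  targets=[
    [0,0,1,0,0],
    [0,0,1,0,0],
  ],
)

```text
time: 8.68
tcp_pos: [0.5829, 0.1095, 0.2447]
eef_rot: [1.0, 0.01, -0.0, 0.0]
wrist_force: [-2.4, -7.8, 0.8]
width: 0.0004
gripper_force: 3.7
```

>>> step_arm(
  targets=[
    [0,0,1,0,0],
    [0,0,0.5,0,0],
  ],
)

```text
time: 8.85
tcp_pos: [0.5829, 0.1099, 0.2447]
eef_rot: [1.0, 0.01, -0.0, 0.001]
wrist_force: [-3.8, -11.5, 1.2]
width: 0.0003
gripper_force: 5.6
```

Hard stop at the expected spot. I'll back off, lift and retreat for a check.

>>> step_arm(
  targets=[
    [0,0,-8,0,0],
    [0,0,-12,0,0],
    [0,0,0,20,0],
    [0,0,0,36,0],
    [0,0,0,36,0],
    [0,-10,0,36,0],
    [0,-20,0,36,0],
    [0,-25,5,36,0],
    [0,-25,5,20,0],
    [0,-20,5,0,0],
    [0,0,0,0,0],
    [0,0,0,0,0],
  ],
)

```text
time: 9.85
tcp_pos: [0.4838, 0.1057, 0.4635]
eef_rot: [1.0, 0.01, 0.001, -0.0]
wrist_force: [-0.1, -0.4, 0.6]
width: 0.0004
gripper_force: 0.0
```

Run:
```python
from h import *
s,f,T=wrist(); print(s["time"],s["tcp_pos"],s["wrist_force"])
print("expect",proj(f,[.5826,.1386,.094],T))
for t in("pin_head","collar","screwdriver","punch"):
    print(t,[(np.round(x["rect"],1),round(x["p"],2), at_z(f,*x["rect"][:2],.094 if t=="pin_head" else .03,T).round(3)) for x in ctrl.boxes_of(t,f)[:1]])
cv2.imwrite("pics/w3.png",f["image"])
```

```text
9.85 [0.48377522 0.10573866 0.46351116] [-0.09030846 -0.41037585  0.55123795]
expect [283.24048588  74.77554075]
pin_head [(array([285.4,  77.5,  22.5,  30.1]), 0.88, array([0.58 , 0.136, 0.094]))]
collar [(array([317.9,  25.4,  57.5,  50.7]), 0.9, array([0.642, 0.105, 0.03 ]))]
screwdriver [(array([407.4,  89.6,  41.6, 159.4]), 0.6, array([ 0.574, -0.001,  0.03 ]))]
punch [(array([229.1,  80.2,  14.1,  99.3]), 0.91, array([0.581, 0.208, 0.03 ]))]
```

View pics/w3.png

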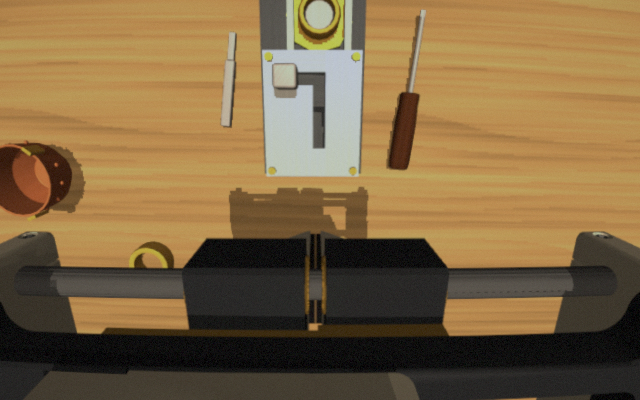

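The head is now at (285,75), at the end of the short leg, and the carriage prongs straddle the collar. A 1–2 mm check against the plate fit in this picture will settle it.

Run:
```python
from h import *
s,f,T=wrist(); im=f["image"]
g=cv2.cvtColor(im,cv2.COLOR_BGR2HSV)
m=((g[...,1]<50)&(g[...,2]>140)).astype(np.uint8)*255; m[:45]=0;m[190:]=0;m[:,:245]=0;m[:,375:]=0
m=cv2.morphologyEx(m,cv2.MORPH_OPEN,np.ones((3,3)))
n,l,st,c=cv2.connectedComponentsWithStats(m); k=1+np.argmax(st[1:,4])
cnt=max(cv2.findContours((l==k).astype(np.uint8),0,1)[0],key=len)[:,0]
r=cv2.minAreaRect(np.array([at_z(f,u,v,.052,T)[:2] for u,v in cnt],np.float32))
a=r[2]-90*round(r[2]/90); th=np.radians(a); Rm=np.array([[np.cos(th),-np.sin(th)],[np.sin(th),np.cos(th)]])
o=np.array(r[0])-Rm@[.030,.0075]; print(r,a,o)
# head edges: the head is warmer (R-B) than the plate
w=im[...,2].astype(int)-im[...,0]
print(w[70:82,266:304].mean(0).round().astype(int)); print(g[68:82,266:304,2].mean(0).round().astype(int)); print(w[58:96,278:292].mean(1).round().astype(int))
for u in (272.5,273.5,296.5,297.5): print(u,Rm.T@(at_z(f,u,75,.094,T)[:2]-o))
```

```text
((0.5448911190032959, 0.11016126722097397), (0.1438031941652298, 0.10932768881320953), 1.1249992847442627) 1.1249992847442627 [0.51504415 0.1020737 ]
[ -9  -9 -10 -10  -8   4  28  32  26  26  26  26  24  24  23  23  22  22
  20  20  20  20  20  18  18  18  21  29  28  19  10   6   5   5   5   5
   5   5]
[197 197 198 197 187 142 155 177 187 188 188 188 188 189 189 189 190 190
 190 191 192 192 192 193 192 193 188 177 145  96  65  85 108 112 113 113
 113 114]
[-12 -11 -12 -15 -12  19  31  25  17  16  17  17  18  19  18  19  20  21
  21  22  22  23  24  24  24  25  25  31  31  24  14  18  25  28  28  28
  28  28]
272.5 [0.06798875 0.04504759]
273.5 [0.06798387 0.04406974]
296.5 [0.06790202 0.02160441]
297.5 [0.06789978 0.02062848]
```

```bash
python3 -c "
from bench import ctrl
print(ctrl.finish_job())"
```

```text
the job is handed in; nothing more can be done
None
```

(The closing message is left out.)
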